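# Weigh the cheese log and roll it on to the wrapping sheet

### The arm

A 6-joint arm with a two-finger parallel gripper is mounted at the origin on the work surface. World frame = base frame: x ahead of the robot, y to its left, z up, the work surface at z = 0. Lengths are in m, angles in degrees, forces in N, time in s.
With the tool pointing down it reaches from about 0.35 to 0.875 m from the base axis. Payload 4.2 kg.
Tool frame: the origin (TCP) lies midway between the tips of the shut fingers; the grasp point (between the pads) lies 19 mm behind it; y points along the fingers, z is the direction in which the jaws open and shut, and the axes are right-handed (so a half turn about y gives the same grasp; the last joint's range is limited). The gripper opens to 87 mm and grips with 3 to 60 N. Pads are 19 mm wide; open, the fingers measure 117 mm over their backs; the gripper's body (75 mm by 190 mm) begins 51 mm behind the grasp point.
Start: joints at [85.749, 22.042, 0.453, 0, -68.411, -14.817], TCP at [0.204, 0.591, 0.223] pointing down, gripper open.
Joint ranges: [-179.83, 179.83], [-69.29, 118.12], [-61.27, 80.66], [-181.25, 117.63], [-171.15, -9.14], [-177.46, 177.46]. Speed limits (degrees/s): [159.86, 159.86, 180, 180, 180, 180].

### API

Orientations are given as [roll, pitch, yaw] about the fixed x, y, z axes, in that order (R = Rz(yaw) Ry(pitch) Rx(roll)).
In Python, from workcell import env gives the robot as it stands. The module is installed in compiled form; this text tells all that it offers. Calls block until the motion is done:
- env.goto(position, orientation): joint-space move of the TCP to a pose.
- env.move_straight(position, rotation=None, rate=0.15, force_limit=None): straight line of the TCP; rotation=None keeps the orientation; rate is the mean speed in m/s. With force_limit (N) it stops when the force on the tool has changed by that much, and returns True; else False.
- env.set_joints(angles): joint-space move.
- env.gripper_to(opening, grasp_force=None): opening from 0.0 (shut) to 1.0 (fully open); grasp_force is the grip in N (None keeps the last); returns when the fingers have stopped.
- env.dwell(seconds).
- env.inverse_kinematics(position, orientation): joint angles nearest the present ones, or None.
- env.read_state(): the state.
- env.grab_frame(name): name is "scene" or "top"; returns a dict with "image" (480x640x3 uint8, blue, green, red), "fx", "fy", "cx", "cy" (pixels), "D" ([k1, k2, p1, p2, k3] as OpenCV has them; the pictures are not rectified), "position" and "orientation" of the camera in the world. Camera axes: x right, y up, looking along -z (the intrinsics and any distortion apply to the point x, -y, -z); pixel columns grow to the right and rows downward; lengths in m; the calibration is good to about 2 mm. A picture is of the moment at which its call begins. There is no depth.
A pose or a line that the arm cannot do raises env.Unreachable and nothing moves.
- env.close_job(): hands the job in, once; it reports no verdict.
Trained networks look in a picture, given as the dict that the camera call returned (one of the last four; its "shot" number tells which), for a name from the list of things; names that differ only in an ending like _2 or _b are one class to them, and where a whole thing is asked for, a point or a joint stands for the part that bears it (a point fixed in the world has none). Each returns a list of dicts, best first, with "score" (0 to 1); they miss things now and then, are a little off and sometimes report something else, mostly with a low value. They report only what shows in the picture. A call takes as long as a camera call. They do not tell look-alikes from the thing itself.
- env.search_frame(picture, thing): "xyz" ([x, y, z] in m, in world coordinates, good to about 4 mm: the middle of the surface that is visible of it).
- env.trace(picture, thing): "mask" (480x640 bool, what is visible of it).
The state is a dict: "clock": time; "joint_positions": joint angles; "qvel": joint speeds; "joint_torque": joint torques, N m; "position": TCP position; "tool_rot": TCP orientation; "force": force on the tool from outside, world axes, zero at the start; "wrist_torque": the same for the moment, N m; "opening": opening from 0.0 (shut) to 1.0 (fully open).
Only numpy, scipy, OpenCV 4.12 (cv2) and the standard library are available. Lean on these libraries where they do the work, as an engineer would, in place of code of your own. Each camera call takes 0.05 s, during which the arm holds its last target. There are 200 camera calls.

### The job

The last customer's pastry box is still on the weigh plate: clear it off the plate's far edge, left standing on the customer's side. Then roll the cheese log, gently and without lifting it, onto the plate so that it comes to rest by itself lying across the middle of the scan glass, press the wide print key while it lies there untouched, and roll it on to rest across the middle of the wrapping sheet. Print only while the log lies on the glass, and leave everything else on the counter where it stands.

Things in the scene. Friction and masses are not known exactly. Their poses are not given: they have to be found in the camera images.
- log: Cheese log, ivory wax, paper band round its middle: cylinder 90 mm across, 150 mm long, 0.6 to 0.95 kg, left or right of the weigh plate, square to it within 0.03 rad. Too thick to grasp. Rolls square to its axis, hard to steer; left rolling at 50, 100, 150 mm/s it coasts about 25, 85, 175 mm (give or take 30%). Over 30 N marks the wax. Origin mid-axis, 45 mm up; x along the cylinder (y, z turn with it).
- plate: Weigh plate: stainless steel, flush with the counter (no step), 250 mm along x, 300 mm along y, with a black scan glass 140 (x) by 70 mm (y) in its middle. Origin at its centre on the counter's surface; x to the far, customer's side (away from the robot within 0.1 rad), y to the left. The log is to lie along x with its axis at y = 0.
- carton: The last customer's closed pastry box, off-white card with tan ribbon, 80 (x) by 120 (y) by 60 mm high, about 0.35 kg, on the weigh plate. Origin under its centre, z up, x within 0.3 rad of away from the robot. Slides when pushed. The counter beyond the plate's far edge is free for over 100 mm, between the console and the tape dispenser.
- sheet: Wrapping sheet: flat paper that stays in place, 300 mm along x, 200 mm along y, with a crease along x through its middle (y = 0); no step. It lies on the other side of the weigh plate from the log. Origin at its centre on the counter's surface, x away from the robot within 0.12 rad. The log is to lie along the crease.
- print_key (a joint): The print key of the scale's console: 0 up, 0.005 m fully down; it prints from 0.0035 m. A spring pushes it back up; fully down takes 5 N.
- key_top (a point): Middle of the print key's upper face, 52 mm above the counter. The key is a white bar 28 by 74 mm (long side along the counter) on the near edge of the grey console, pressed straight down. Console: fixed, 120 mm deep, 130 mm wide, 34 mm high at the key, 51 mm at the number keys beyond; it stands on the far side of the log's path, left or right.
- tape: Bystander: black tape dispenser, 100 by 50 mm, 88 mm high, beyond the log's path opposite the console.
- tin: Bystander: a blue-labelled tin, 74 mm in diameter, 110 mm high, standing at the far right.
- simits: Bystander: two brown bread rings on a white plate 170 mm across, 67 mm high, far left.
- jar: Bystander: honey jar, 68 mm in diameter, 85 mm high, standing near the robot at the left.
Mind the look-alikes: they are no part of the job. Leave any pink or red look-alike of the carton alone.

How it is judged:
By the outcome, as a careful person would: the job done as asked, in the order asked, and still so for the second after the job is handed in, with the robot touching nothing.
It also fails if it takes over 72 s, if anything falls off the work surface, if the arm or the gripper's body presses on something with over 40 N, if the wrist force passes 120 N, or if a joint passes its speed limit or range.

## Working session

There is one attempt and no reset: what is moved stays moved. The work goes in short steps, each a Python script; the robot and the scene stay as the last script left them, time stands still between calls to the robot, and variables do not carry over. Pictures are saved under pics/ and viewed, about 8 in all and at most 12, crops included, and the job is handed in when it is done.

```bash
ls; mkdir -p pics; cat > h.py <<'E'
import numpy as np, cv2
from workcell import env
from scipy.spatial.transform import Rotation as Ro
def cam(f):
    o=np.array(f["orientation"],float)
    R=Ro.from_euler('xyz',o,degrees=True).as_matrix() if o.shape==(3,) else (o if o.shape==(3,3) else None)
    K=np.array([[f["fx"],0,f["cx"]],[0,f["fy"],f["cy"]],[0,0,1]])
    return K,np.array(f["D"],float),R,np.array(f["position"],float)
def px2w(f,uv,z=0.0):
    K,D,R,p=cam(f)
    n=cv2.undistortPoints(np.array(uv,np.float64).reshape(-1,1,2),K,D)[:,0]
    d=np.c_[n[:,0],-n[:,1],-np.ones(len(n))]@R.T
    return p+d*((z-p[2])/d[:,2])[:,None]
def w2px(f,P):
    K,D,R,p=cam(f)
    q=(np.array(P,float).reshape(-1,3)-p)@R
    q=q*[1,-1,-1]
    return cv2.projectPoints(q,np.zeros(3),np.zeros(3),K,D)[0][:,0]
E
python3 - <<'E'
from h import *
for n in ("scene","top"):
    f=env.grab_frame(n); cv2.imwrite(f"pics/{n}0.png",f["image"])
    print(n,f["position"],f["orientation"],f["fx"],f["cx"],f["cy"],f["D"])
    for t in "log plate carton sheet print_key key_top tape tin simits jar".split():
        try: print(t,[(np.round(d["xyz"],3).tolist(),round(d["score"],2)) for d in env.search_frame(f,t)][:4])
        except Exception as e: print(t,e)
s=env.read_state(); print(s["clock"],s["tool_rot"],s["force"])
E
```

```text
pics
scene [1.59841507 0.30448084 0.86270943] [ 54.61632216   1.16878502 104.80221757] 615.8162946910251 309.34895916166516 246.1973518161452 [-0.07601527  0.          0.          0.          0.        ]
log [([0.538, -0.233, 0.071], 0.94)]
plate [([0.539, 0.05, -0.004], 0.86)]
carton [([0.436, -0.429, 0.06], 0.96), ([0.275, 0.44, 0.053], 0.65), ([0.515, 0.052, 0.06], 0.63)]
sheet [([0.495, 0.343, 0.004], 0.86), ([0.668, -0.25, 0.053], 0.35)]
print_key [([0.667, -0.252, 0.051], 0.93)]
key_top [([0.669, -0.247, 0.05], 0.81)]
tape [([0.514, 0.054, 0.057], 0.18)]
tin [([0.709, -0.401, 0.072], 0.81)]
simits [([0.736, 0.409, 0.033], 0.88)]
jar [([0.299, 0.266, 0.055], 0.6), ([0.496, 0.343, 0.004], 0.36)]
top [ 0.32412748 -0.02303209  1.70990471] [  5.57761588   0.86850149 -88.89267469] 607.2447337518413 316.8740068970321 235.94612914528693 [-0.03325344  0.          0.          0.          0.        ]
log [([0.488, -0.243, 0.085], 0.77)]
plate [([0.498, 0.033, 0.0], 0.85)]
carton [([0.415, -0.445, 0.061], 0.94), ([0.484, 0.047, 0.063], 0.68), ([0.235, 0.431, 0.06], 0.64)]
sheet [([0.492, 0.357, 0.005], 0.75)]
print_key [([0.659, -0.246, 0.049], 0.53)]
key_top [([0.658, -0.25, 0.05], 0.78)]
tape []
tin [([0.678, -0.404, 0.112], 0.81)]
simits [([0.698, 0.398, 0.037], 0.63)]
jar [([0.271, 0.262, 0.086], 0.8)]
1.1 [-8.99987574e+01  5.75196250e-04  1.60930029e+02] [-0.58369078  0.57689886  1.10364027]
```

View pics.

View pics/top0.png

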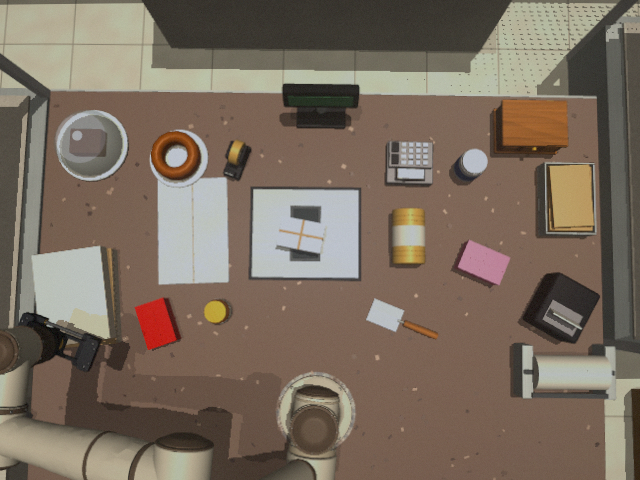

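View pics/scene0.png

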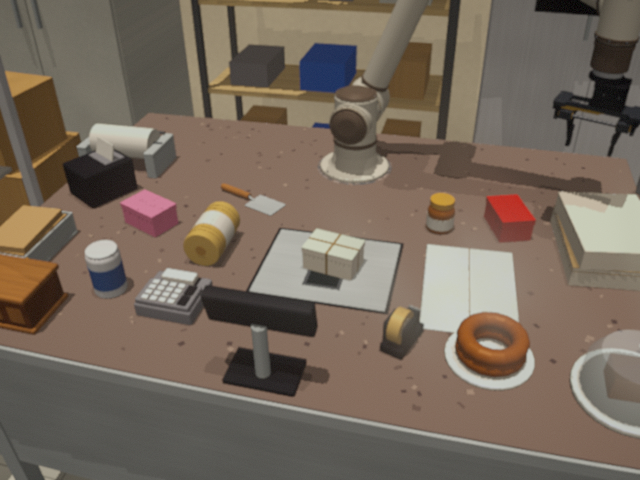

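```bash
cat >> h.py <<'E'
from scipy.optimize import minimize
def box(a,b,h,z0=0): return np.array([[i*a/2,j*b/2,z] for i in(-1,1) for j in(-1,1) for z in((z0,h) if h>z0 else (z0,))])
_t=np.linspace(0,2*np.pi,48)
def xcyl(r,L): return np.array([[s*L/2,r*np.cos(t),r+r*np.sin(t)] for s in(-1,1) for t in _t])
def zcyl(r,h): return np.array([[r*np.cos(t),r*np.sin(t),z] for z in(0,h) for t in _t])
M=dict(log=xcyl(.045,.15),plate=box(.25,.3,0),carton=box(.08,.12,.06),sheet=box(.3,.2,0),print_key=box(.028,.074,.052,.044),
 tape=box(.1,.05,.088),tin=zcyl(.037,.11),jar=zcyl(.034,.085))
def place(m,p): 
    c,s=np.cos(p[2]),np.sin(p[2]); return m@np.array([[c,s,0],[-s,c,0],[0,0,1]])+[p[0],p[1],0]
S=4
def render(f,m,p):
    u=cv2.convexHull(w2px(f,place(m,p)).astype(np.float32))
    im=np.zeros((480*S//2,640*S//2),np.uint8); k=S/2
    cv2.fillConvexPoly(im,np.round((u*k+(k-1)/2)*16).astype(np.int32),1,shift=4); return im>0
def fit(obs,thing,p0,hull=True,yaw=True):
    """obs: list of (frame,mask)"""
    m=M[thing]; T=[]
    for f,k in obs:
        if hull:
            c=max(cv2.findContours(k.astype(np.uint8),0,1)[0],key=cv2.contourArea)
            b=np.zeros((480,640),np.uint8); cv2.fillConvexPoly(b,cv2.convexHull(c),1)
        else: b=k.astype(np.uint8)
        T.append((f,cv2.resize(b*255,None,fx=S/2,fy=S/2,interpolation=cv2.INTER_LINEAR)>127))
    def cost(q):
        p=[q[0],q[1],q[2]/10 if yaw else 0]
        return sum(1-(lambda r:(r&b).sum()/max(1,(r|b).sum()))(render(f,m,p)) for f,b in T)/len(T)
    x0=np.array([p0[0],p0[1],(p0[2] if len(p0)>2 else 0)*10])
    r=minimize(cost,x0,method='Nelder-Mead',options=dict(initial_simplex=x0+np.array([[0,0,0],[.02,0,0],[0,.02,0],[0,0,.8]]),xatol=2e-4,fatol=1e-5,maxiter=150))
    q=r.x; return np.array([q[0],q[1],q[2]/10]),1-r.fun
def near(f,thing,p,z=0.0):
    best=None
    for d in env.trace(f,thing):
        v,u=np.nonzero(d["mask"]); 
        if len(u)<20: continue
        w=px2w(f,[[u.mean(),v.mean()]],z)[0]; e=np.hypot(*(w[:2]-np.array(p[:2])))
        if e<.1 and (best is None or e<best[0]): best=(e,d["mask"])
    return None if best is None else best[1]
def locate(things,frames=None):
    F=frames or [env.grab_frame("top"),env.grab_frame("scene")]; out={}
    for t,p in things.items():
        obs=[]
        for f in F:
            k=near(f,t,p,M[t][:,2].max()*.7)
            if k is not None: obs.append((f,k))
        ind=[np.round(fit([o],t,p)[0],4).tolist() for o in obs]
        if obs: a,s=fit(obs,t,p); out[t]=a; print(t,np.round(a,4),"iou",round(s,3),"each",ind)
        else: print(t,"none")
    return out
E
python3 - <<'E'
from h import *
o=locate(dict(log=(.5,-.243,0),plate=(.498,.04,0),carton=(.484,.05,0),sheet=(.492,.355,0),print_key=(.66,-.25,0),tape=(.69,.22,-.2),tin=(.69,-.4,0),jar=(.275,.262,0)))
np.save("obj.npy",o,allow_pickle=True)
f=env.grab_frame("top"); print(px2w(f,[[283,125],[358,85],[297,125],[344,125],[251,187],[360,187],[360,280],[251,280],[193,180],[190,284],[290,207],[321,207]]).round(3))
print(env.read_state()["clock"])
E
```

```text
log [ 0.4909 -0.2456  0.0123] iou 0.954 each [[0.4909, -0.2455, 0.0159], [0.4888, -0.246, 0.0326]]
plate [ 0.5047  0.0464 -0.004 ] iou 0.89 each [[0.4997, 0.0439, 0.0149], [0.5037, 0.046, -0.0135]]
carton [ 0.4884  0.05   -0.1845] iou 0.938 each [[0.4912, 0.0502, -0.1572], [0.486, 0.0496, -0.1501]]
sheet [0.4987 0.3596 0.051 ] iou 0.936 each [[0.5002, 0.3599, 0.0501], [0.4966, 0.3592, 0.0543]]
print_key [ 0.6636 -0.2492  0.0122] iou 0.867 each [[0.663, -0.2501, 0.028], [0.6668, -0.2492, -0.0767]]
tape [ 0.6996  0.2363 -0.2148] iou 0.761 each [[0.6945, 0.2357, -0.1787], [0.7098, 0.2372, -0.2159]]
tin [ 0.6887 -0.4147  0.0342] iou 0.915 each [[0.6875, -0.4125, 0.0982], [0.6885, -0.4157, 0.0437]]
jar [0.2762 0.2734 0.023 ] iou 0.875 each [[0.2773, 0.2672, 0.0444], [0.276, 0.2751, 0.0225]]
[[ 0.811  0.11   0.   ]
 [ 0.933 -0.105  0.   ]
 [ 0.811  0.07   0.   ]
 [ 0.813 -0.066  0.   ]
 [ 0.628  0.197  0.   ]
 [ 0.633 -0.114  0.   ]
 [ 0.369 -0.117  0.   ]
 [ 0.363  0.189  0.   ]
 [ 0.646  0.365  0.   ]
 [ 0.348  0.361  0.   ]
 [ 0.572  0.084  0.   ]
 [ 0.573 -0.004  0.   ]]
2.05
```

The log is on the right at (0.491, -0.246). The carton is on the plate at (0.489, 0.050) with yaw about -0.16. The sheet is on the left and the print key is at (0.664, -0.25). The pink and red boxes are decoys. I'll push the carton first with the two spread fingers.

```bash
python3 - <<'E'
from h import *
def pose(yaw): return [-90,0,yaw]
y0=np.degrees(-.16)
a=None
for off in (180,0):
    q=env.inverse_kinematics([.41,.062,.17],pose(off+y0 if off==0 else y0-180+0)); print(off,q)
E=lambda d: [-90,0,d]
yaw=y0 if False else None
q1=env.inverse_kinematics([.41,.062,.17],E(y0)); q2=env.inverse_kinematics([.41,.062,.17],E(y0+180))
mid=lambda q: abs(q[5])
base=0 if (q2 is None or (q1 is not None and mid(q1)<mid(q2))) else 180
print("base",base)
env.goto([.41,.062,.17],E(base+y0)); print(env.read_state()["clock"])
env.move_straight([.41,.062,.022],rate=.12)
r=env.move_straight([.652,.05,.022],rotation=E(base+.7),rate=.085,force_limit=15)
s=env.read_state(); print(r,s["clock"],s["position"],s["force"])
env.move_straight([.62,.05,.022],rate=.1)
env.move_straight([.60,.05,.16],rate=.2)
print(env.read_state()["clock"])
f=env.grab_frame("top");cv2.imwrite("pics/top1.png",f["image"])
F=[f,env.grab_frame("scene")]
locate(dict(carton=(.69,.05,0)),F)
E
```

```text
180 [ 3.12660962e+01  4.17315877e+00 -3.17617970e+01  2.54444375e-14
 -5.40650442e+01  4.95665791e+01]
0 [ 3.12660962e+01  4.17315877e+00 -3.17617970e+01 -2.54444375e-14
 -5.40650442e+01 -1.30433421e+02]
base 180
4.1
False 8.4833 [0.65191611 0.05004886 0.02196262] [-1.69693163  0.47102242 -1.58420257]
9.8
carton [0.7028 0.0495 0.0183] iou 0.558 each [[0.7117, 0.0252, 0.0216], [0.7027, 0.0498, 0.0242]]
```

View pics/top1.png

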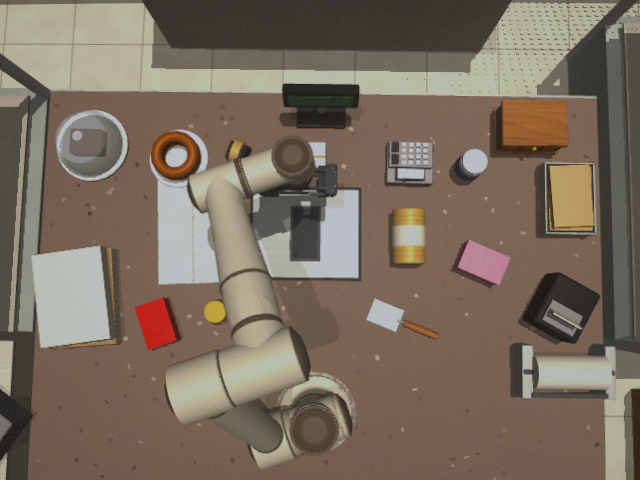

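The carton now stands at about (0.703, 0.050), clear of the plate's far edge. Next I'll go behind the log and measure the glass before rolling.

```bash
python3 - <<'E'
from h import *
E=lambda d: [-90,0,d]
P=[.491,-.333,.18]
for y in (90.7,-89.3):
    q=env.inverse_kinematics(P,E(y)); print(y,None if q is None else q.round(1))
    q=env.inverse_kinematics([.495,.3,.03],E(y)); print(y,None if q is None else q.round(1))
env.goto([.55,-.1,.22],E(180)) if False else None
y=min((90.7,-89.3),key=lambda y:abs(env.inverse_kinematics(P,E(y))[5]))
print("yaw",y)
env.goto(P,E(y)); s=env.read_state(); print(s["clock"],s["position"])
F=[env.grab_frame("top"),env.grab_frame("scene")]
cv2.imwrite("pics/top2.png",F[0]["image"]);cv2.imwrite("pics/scene2.png",F[1]["image"])
# glass: dark pixels in plate region
M["glass"]=box(.14,.07,0)
obs=[]
for f in F:
    g=f["image"].max(2); roi=np.zeros_like(g); cv2.fillConvexPoly(roi,cv2.convexHull(w2px(f,place(box(.2,.2,0),(.5,.042,0))).astype(np.int32)),1)
    vals=g[roi>0]; th=(np.percentile(vals,90)+np.percentile(vals,5))/2
    k=(g<th)&(roi>0); obs.append((f,k)); print("dark",k.sum(),th)
for o in obs: print("glass",fit([o],"glass",(.5,.042,.01)))
print("glass both",fit(obs,"glass",(.5,.042,.01)))
locate(dict(log=(.491,-.246,0.012),carton=(.703,.05,0),sheet=(.4987,.3596,.05)),F)
print(env.read_state()["clock"])
E
```

```text
90.7 [-18.5  20.9  -7.8   0.  -61.4  19.2]
90.7 [ 47.2  29.4 -19.2  -0.  -41.4 -46.5]
-89.3 [ -18.5   20.9   -7.8   -0.   -61.4 -160.8]
-89.3 [ 47.2  29.4 -19.2   0.  -41.4 133.5]
yaw 90.7
11.475 [ 0.49150152 -0.33235766  0.17990149]
dark 1639 133.0
dark 1408 120.5
glass (array([0.50133272, 0.04058336, 0.02466899]), np.float64(0.7609281437125749))
glass (array([0.49995345, 0.04217645, 0.00743149]), np.float64(0.7915248468345814))
glass both (array([0.49999947, 0.03942561, 0.01913022]), np.float64(0.7764778475723841))
log [ 0.4894 -0.2466  0.0177] iou 0.658 each [[0.4724, -0.2661, 0.3422], [0.4894, -0.2465, 0.021]]
carton [0.7038 0.0498 0.0148] iou 0.953 each [[0.7057, 0.0494, 0.0166], [0.703, 0.0498, 0.0242]]
sheet [0.4991 0.3603 0.057 ] iou 0.939 each [[0.4999, 0.3602, 0.0642], [0.4975, 0.3596, 0.0465]]
11.875
```

```bash
python3 -c "
import cv2,numpy as np
a=cv2.imread('pics/top2.png')[70:320,140:480];b=cv2.imread('pics/scene2.png')[170:420,140:540]
cv2.imwrite('pics/c2.png',np.hstack([a,b]))"
```

```text
(no output)
```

View pics/c2.png

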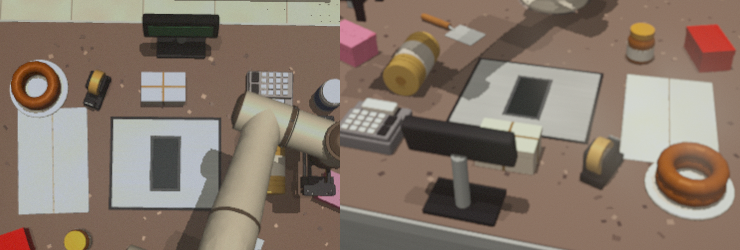

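The glass is at about (0.500, 0.041) with yaw about 0.018, and the log is square to it. I'll roll the log to just short of the glass, then look.

```bash
python3 - <<'E'
from h import *
E=lambda d: [-90,0,d]
env.move_straight([.4905,-.328,.036],E(91),rate=.15)
print(env.read_state()["clock"])
r=env.move_straight([.4865,-.085,.036],E(91),rate=.048,force_limit=12)
s=env.read_state(); print(r,s["clock"],s["position"],s["force"])
f=env.grab_frame("scene"); 
for i in range(4):
    F=env.grab_frame("scene"); k=near(F,"log",(.487,-.03),.06)
    if k is not None: print(env.read_state()["clock"],fit([(F,k)],"log",(.487,-.02,.018)))
    if i<3: env.dwell(.25)
f=env.grab_frame("top"); k=near(f,"log",(.487,-.02),.06); k is None or print("top",fit([(f,k)],"log",(.487,-.02,.018)))
cv2.imwrite("pics/c3.png",np.hstack([f["image"][70:320,140:480],F["image"][170:420,140:540]]))
E
```

```text
12.9833
False 18.2 [ 0.48651908 -0.08502734  0.03602599] [-0.57078122 -0.18113802  0.39020368]
18.35 (array([ 0.48274484, -0.02688335,  0.0227184 ]), np.float64(0.9602278212182643))
18.7 (array([ 0.48242617, -0.02755401,  0.02087274]), np.float64(0.9515181194906954))
19.05 (array([ 0.48512617, -0.0273584 ,  0.02143845]), np.float64(0.9617539115317751))
19.4 (array([ 0.48316722, -0.02773873,  0.02436058]), np.float64(0.9599266125917343))
top (array([ 0.48538655, -0.01821242,  0.0188475 ]), np.float64(0.22629482071713147))
```

View pics/c3.png

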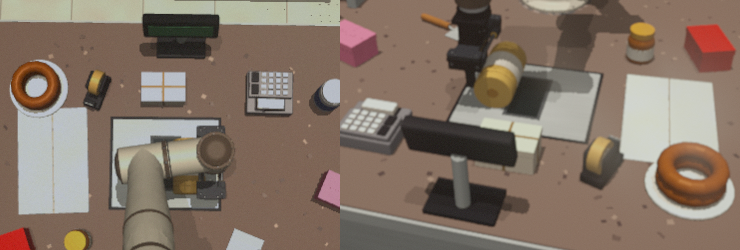

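```bash
python3 - <<'E'
from h import *
E=lambda d: [-90,0,d]
r=env.move_straight([.4855,-.0275,.036],E(91.1),rate=.033,force_limit=12)
s=env.read_state(); print(r,s["clock"],s["position"])
for i in range(3):
    F=env.grab_frame("scene"); k=near(F,"log",(.485,.03),.06)
    if k is not None: print(env.read_state()["clock"],fit([(F,k)],"log",(.485,.03,.018)))
    if i<2: env.dwell(.3)
env.move_straight([.4865,-.085,.036],rate=.15)
env.move_straight([.52,-.14,.17],rate=.25)
F=env.grab_frame("scene"); k=near(F,"log",(.485,.03),.06)
print(env.read_state()["clock"],fit([(F,k)],"log",(.485,.03,.018)))
f=env.grab_frame("top"); k=near(f,"log",(.485,.03),.06)
if k is not None: print("top",fit([(f,k)],"log",(.485,.03,.018)))
cv2.imwrite("pics/c4.png",np.hstack([f["image"][70:320,140:480],F["image"][170:420,140:540]]))
E
```

```text
False 21.3917 [ 0.48546259 -0.02763661  0.03597529]
21.4917 (array([0.48147666, 0.03755334, 0.02312073]), np.float64(0.9586784819880563))
21.8917 (array([0.48154603, 0.03760692, 0.02673787]), np.float64(0.9610113877629801))
22.2917 (array([0.48484896, 0.03805215, 0.0078007 ]), np.float64(0.9586305278174037))
23.6667 (array([0.48243156, 0.03780556, 0.01520113]), np.float64(0.9512336160370085))
```

View pics/c4.png

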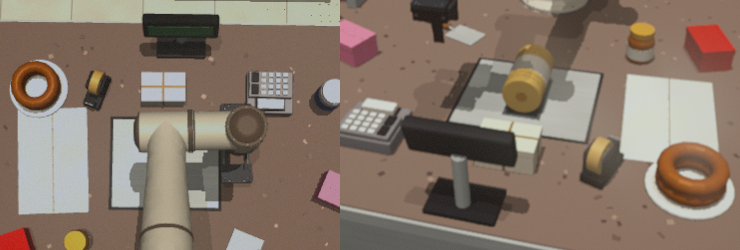

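The log rests at y ≈ 0.038 against a target of 0.0405, untouched. Next is the print key.

```bash
python3 - <<'E'
from h import *
E=lambda d: [-90,0,d]
q=env.read_state()["joint_positions"]
yaw=min((0,180),key=lambda y:abs(env.inverse_kinematics([.6595,-.249,.13],E(y))[5]))
env.goto([.6595,-.249,.13],E(yaw)); env.gripper_to(0.0,10)
f=env.grab_frame("scene"); 
env.move_straight([.6595,-.249,.058],rate=.12)
s0=env.read_state(); print(s0["clock"],s0["position"],s0["force"],s0["opening"])
g=env.grab_frame("scene"); cv2.imwrite("pics/c5.png",cv2.resize(g["image"][200:340,100:300],None,fx=3,fy=3))
r=env.move_straight([.6595,-.249,.0465],rate=.02,force_limit=9)
env.dwell(.3)
s=env.read_state(); print(r,s["clock"],s["position"],np.array(s["force"])-s0["force"])
E
```

```text
27.375 [ 0.66015818 -0.24922038  0.05874923] [0.37749602 1.19467138 0.87359918] 0.006654501806296414
False 28.45 [ 0.65991925 -0.24907916  0.04751781] [-1.47964564 -0.9124202   4.46716643]
```

View pics/c5.png

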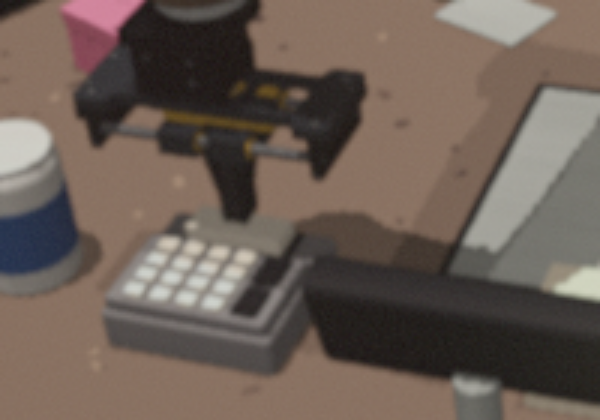

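At 4.5 mm the spring gives 4.5 N, which is past the 3.5 mm print point. I'll press a little further to be sure, then roll the log on.

```bash
python3 - <<'E'
from h import *
E=lambda d: [-90,0,d]
r=env.move_straight([.6595,-.249,.0455],rate=.02,force_limit=6)
s=env.read_state(); print(r,s["position"],s["force"])
env.move_straight([.6595,-.249,.15],rate=.15)
F=env.grab_frame("scene"); k=near(F,"log",(.485,.03),.06)
p,sc=fit([(F,k)],"log",(.485,.03,.018)); print("log",env.read_state()["clock"],p,sc)
env.gripper_to(1.0)
env.goto([.483,-.075,.16],E(91.2))
env.move_straight([.483,-.055,.036],rate=.18)
print(env.read_state()["clock"])
r=env.move_straight([.476,.2335,.036],E(93),rate=.053,force_limit=12)
s=env.read_state(); print(r,s["clock"],s["position"],s["force"])
env.dwell(.4)
F=env.grab_frame("scene"); k=near(F,"log",(.478,.29),.06); 
if k is not None: print(fit([(F,k)],"log",(.478,.29,.04)))
f=env.grab_frame("top"); k=near(f,"log",(.478,.29),.06)
if k is not None: print("top",fit([(f,k)],"log",(.478,.29,.04)))
cv2.imwrite("pics/c6.png",np.hstack([f["image"][70:320,140:480],F["image"][170:420,140:540]]))
E
```

```text
False [ 0.65991734 -0.24908124  0.04741935] [-1.88492909  1.92550718  8.56206666]
log 29.65 [0.48163672 0.03748302 0.03008541] 0.9550953256556663
33.1833
False 38.775 [0.47598729 0.23345918 0.03600778] [-0.81813833 -0.71412288  0.56423769]
(array([ 0.4765244,  0.2942053, -0.0134578]), np.float64(0.887607030193781))
top (array([ 0.46716884,  0.32043816, -0.2055993 ]), np.float64(0.09223756535728644))
```

View pics/c6.png

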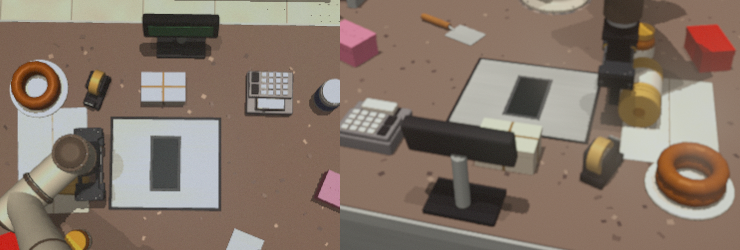

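```bash
python3 - <<'E'
from h import *
E=lambda d: [-90,0,d]
r=env.move_straight([.474,.2905,.036],E(93),rate=.033,force_limit=12)
s=env.read_state(); print(r,s["clock"],s["position"])
env.dwell(.6)
env.move_straight([.476,.22,.036],rate=.15)
env.move_straight([.476,.12,.17],rate=.25)
for i in range(2):
    F=env.grab_frame("scene"); k=near(F,"log",(.478,.355),.06)
    if k is not None: p,sc=fit([(F,k)],"log",(.478,.355,.04)); print(env.read_state()["clock"],p,sc)
    f=env.grab_frame("top"); k=near(f,"log",(.478,.355),.06)
    if k is not None: print("top",fit([(f,k)],"log",(.478,.355,.04)))
    env.dwell(.3)
cv2.imwrite("pics/c7.png",np.hstack([f["image"][70:320,140:480],F["image"][170:420,140:540]]))
E
```

```text
False 41.25 [0.4740028  0.29033799 0.0360165 ]
43.3833 [0.47362148 0.35732782 0.02528338] 0.9671844999127247
top (array([ 0.49319159,  0.37066016, -0.29898577]), np.float64(0.5179692718770875))
43.8833 [0.47349025 0.35734072 0.0245263 ] 0.9606388549485076
top (array([ 0.4993894 ,  0.35984109, -0.0444451 ]), np.float64(0.5026253609871357))
```

View pics/c7.png

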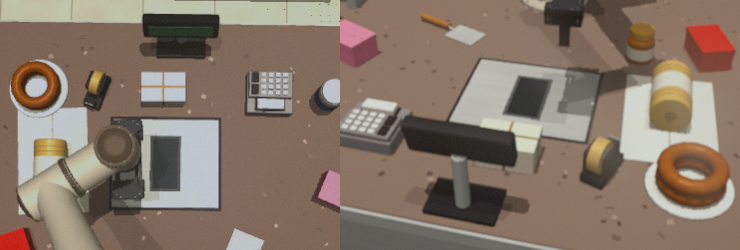

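```bash
python3 - <<'E'
from h import *
env.goto([.42,-.12,.25],[-90,0,91])
F=[env.grab_frame("top"),env.grab_frame("scene")]
locate(dict(log=(.4735,.357,.025),carton=(.703,.05,.02),sheet=(.499,.36,.053),tape=(.7,.236,-.2),jar=(.276,.273,0),tin=(.689,-.414,0)),F)
s=env.read_state(); print(s["clock"],s["force"])
env.close_job()
E
```

```text
log [0.4782 0.3573 0.0238] iou 0.966 each [[0.4783, 0.3575, 0.0331], [0.4738, 0.3572, 0.0229]]
carton [0.7052 0.0491 0.0182] iou 0.948 each [[0.7073, 0.0498, 0.0159], [0.703, 0.0495, 0.0221]]
sheet [0.4983 0.3597 0.0501] iou 0.937 each [[0.5005, 0.3605, 0.0562], [0.4953, 0.3593, 0.0523]]
tape [ 0.699   0.2371 -0.2288] iou 0.733 each [[0.6959, 0.2354, -0.189], [0.7066, 0.2381, -0.1938]]
jar [ 0.2768  0.2739 -0.0019] iou 0.857 each [[0.2777, 0.2679, -0.032], [0.2739, 0.2739, 0.0346]]
tin [ 0.6896 -0.4147  0.0342] iou 0.91 each [[0.6868, -0.4118, 0.0414], [0.6874, -0.4165, 0.0761]]
46.0 [-0.13797398 -0.0860331  -0.1227117 ]
the job is handed in; nothing more can be done
```

The job is done and handed in at 46 s of the 72 s allowed; no verdict was reported.

- **Carton:** I pushed it off the plate's far edge. It stands upright at about (0.705, 0.049), clear of the plate.
- **Log on the glass:** I rolled it there with the spread fingers. It came to rest about 3 mm from the middle line. It was still there when checked just after the key press.
- **Print key:** I pressed it with the fingers shut. The spring force was about 4.5 N at 4.5 mm, past the 3.5 mm print point, and pressing further met the end stop. The key's own position can't be read, so the print is inferred from force and depth.
- **Log on the sheet:** It rests within about 2 mm of the crease and about 0.03 rad off its direction. Its middle is about 20 mm nearer the robot than the sheet's centre, along the crease.
- **Bystanders:** The tape dispenser, jar and tin measured within about 1 mm of their starting positions. I didn't measure the bread rings, but nothing went near them.

**Disagreements:** The top camera's log readings were unusable whenever the arm blocked its view, so I used the scene camera then. In the final clear view the two cameras agreed on the log to about 5 mm. The tape fit was loose in both checks (overlap about 0.75).

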